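# Dock the coffee tamper in its slotted holder

### The arm

A 6-joint arm with a two-finger parallel gripper is mounted at the origin on the work surface. World frame = base frame: x ahead of the robot, y to its left, z up, the work surface at z = 0. Lengths are in m, angles in rad, forces in N, time in s.
With the tool pointing down it reaches from about 0.3 to 0.875 m from the base axis. Payload 6.4 kg.
Tool frame: the origin (TCP) lies at the very end of the fingers, on their centre line; the grasp point (between the pads) lies 19 mm behind it; z points along the fingers, y is the line along which they close (so a half turn about z gives the same grasp; the last joint's range is limited). The gripper opens to 85 mm and grips with 20 to 120 N. Pads are 22 mm wide; open, the fingers measure 114 mm over their backs; the gripper's body (76 mm by 85 mm) begins 54 mm behind the grasp point. The pads swing forward as they close: fully open they stand 13 mm farther back than shut.
Start: joints at [0.903, 0.181, 1.607, -0, 1.354, -0.206], TCP at [0.256, 0.515, 0.231] pointing down, gripper open.
Joint ranges: [-2.99, 2.99], [-0.89, 2.07], [0.3, 2.58], [-1.14, 4.28], [0, 2.63], [-3.12, 3.12]. Speed limits (rad/s): [2.57, 2.57, 3.01, 3.14, 3.14, 3.14].

### API

Orientations are given as a unit quaternion [w, x, y, z].
In Python, from bench import ctrl, camera, calibration, order, outline_of gives the robot as it stands.
- The arm moves only by the tool move_arm, never from a script. Its argument "series" is a list that holds one entry, the list of rows, each a list of 5 numbers: the opening, from 0 (shut) to 1 (fully open), then the shift along the tool's x, y, z in mm, then the turn about the tool's z in rad. A call has exactly 10 rows; each row is the pose to reach, as a shift and turn from the pose commanded when the call began, along the tool's axes at that moment; what a row does not reach only later rows make up. A row lasts 1/12 s, in which the tool goes at most 41.7 mm and 7.16 degrees, less where a joint would pass 70% of its speed; a pose out of reach is approached as far as the arm can. A call with a gripper value outside its range is refused whole. The fingers move at their own pace and stop on an object; the grip force is fixed at half the most. Time passes only in rows, so rows that repeat a pose let the fingers close, or fill a call up. It gives the time, the measured TCP pose, the force, the opening and the grip force at its end, in the units of the state.
- ctrl.get_obs(): the state, without advancing time (a new reading comes with each control period).
- camera(name): name is "scene" or "top" or "wrist"; returns (picture, depth): 480x640x3 uint8, blue, green, red; 480x640 float32, m along the optical axis (not along the pixel's ray), 0 where there is no reading.
- calibration(name): a dict with "intrinsics" (3x3 intrinsics, pixels), "k1" (the pictures are not rectified: a ray, as slopes to the right and down, at radius r is drawn at 1 + k1 r^2 times it, then the intrinsics apply), "rvec" (rotation vector, rad) and "tvec" (3), from world to camera coordinates, as OpenCV has them. Camera axes: x right, y down, z forward; pixel columns grow to the right and rows downward; lengths in m; the calibration is good to about 2 mm. A picture is of the moment at which its call begins: read the wrist's pose just before it. calibration takes no time and is no camera call; for the wrist camera it gives the pose at the moment of the call.
- order.hand_in(): hands the job in; it is judged then, once.
Trained networks look in the newest picture that a camera, given by its name, has taken for a name from the list of things; names that differ only in an ending like _2 or _b are one class to them, and where a whole thing is asked for, a point or a joint stands for the part that bears it (a point fixed in the world has none). Each returns a list of dicts, best first, with "conf" (0 to 1); they miss things now and then, are a little off and sometimes report something else, mostly with a low value. They report only what shows in the picture. A call takes as long as a camera call.
- outline_of(target, camera): "region" (480x640 bool, what is visible of it) and "bbox" ([centre column, centre row, width, height] in pixels, round what is visible of it).
The state is a dict: "time_s": time; "q": joint angles; "dq": joint speeds; "joint_efforts": joint torques, N m; "eef_pos": TCP position; "eef_rot": TCP orientation; "wrist_force": force on the tool from outside, world axes, zero at the start; "torque": the same for the moment, N m; "opening": opening from 0.0 (shut) to 1.0 (fully open); "grasp_force": force on a finger pad.
Only numpy, scipy, OpenCV 4.12 (cv2) and the standard library are available. Lean on these libraries where they do the work, as an engineer would, in place of code of your own. Each camera call takes 0.05 s, during which the arm holds its last target. There are 200 camera calls.

### The job

Put the coffee tamper away: slide it upright into the slot of the tamper holder, its neck in the slot and its wide base under the slotted plate, past the sprung catch until it is fully home against the closed end, standing on the counter, and let go of it. Feel your way in gently, never jam or shove it against the holder, and leave the other things on the counter where they are.

Things in the scene. Friction and masses are not known exactly. Their poses are not given: they have to be found in the camera images.
- tamper: Espresso tamper standing upright on the counter, 97 mm tall, about 0.4 kg, round about its z axis. Steel base disc 58 mm wide, 22 mm thick (the flange); steel neck 20 mm wide from 22 to 46 mm above the underside; dark wooden handle above, 32 mm wide between 54 and 88 mm, narrowing above. Origin: centre of the underside; z up.
- holder: Fixed tamper holder: steel slotted plate, underside 30 mm, top 36 mm above the counter, on two rails along x (inner faces at y = +-50 mm) and a back bar. Open at the front, no floor but the counter; topmost point 45 mm. Origin on the counter; x points into the slot (the tamper slides in along +x), z up. More than 20 N between tamper and holder is too much.
- mouth (a point): Nominal mouth of the slot, at holder x = -34, y = 0, z = 33 mm, on the plate's straight, grippy rubber-guarded front edge (neck sticks on it, does not centre itself); square corners, slot 23 mm wide. If d mm off the slot's middle, the neck enters freely for d < 1.5, meets a corner with its axis at holder x = -34 - sqrt(100 - (11.5 - d)^2) mm for d of 1.5 to 11.5, and the flat edge at x = -44 mm beyond that.
- slot_mid (a point): Holder's nominal slot line, at holder x = -15, y = 0, z = 33 mm. The plate is clamped in long holes: the true slot, with its mouth, catch and end, runs along x but lies up to 17 mm to either side of this (holder y), differently each time, and stays there. This setting is NOT in the measured poses: it must be seen or felt.
- catch_pin (a point): Nominal place of the sprung catch (holder x = -9, y = 9, z = 36 mm; shifted in y with the plate): a round 10 mm steel pin sticking 7 mm into the slot from its +y side, top at 42 mm. The neck meets it when the tamper's axis is at holder x = -19 mm; pushing past takes roughly 2 to 6 N; it is farthest aside at x = -9 mm and beyond that presses the tamper on towards home.
- home (a point): Where the axis of a fully home tamper meets the counter, nominally: holder x = 0, y = 0, z = 0 (shifted in y with the plate). The neck then touches the slot's rigid closed end at holder x = +10 mm.
- leveller: Bystander: steel coffee leveller, a stepped puck 58 mm in diameter and 34 mm tall without neck or handle. Origin: centre of the underside.
- pitcher: Bystander: steel milk pitcher, 76 mm in diameter, 95 mm tall, with a handle on its +y side reaching about 75 mm from its axis. Origin: centre of the underside.
- shot_glass: Bystander: shot glass, 52 mm in diameter, 60 mm tall. Origin: centre of the underside.
- cup: Bystander: white cup, 80 mm in diameter, 60 mm tall, handle on its +y side. Origin: centre of the underside.

How it is judged:
By the outcome, as a careful person would: the job done as asked, in the order asked, and still so for the second after the job is handed in, with the robot touching nothing.
It also fails if it takes over 61 s, if anything falls off the work surface, if the arm or the gripper's body presses on something with over 40 N, if the wrist force passes 120 N, or if a joint passes its speed limit or range.

## Working session

There is one attempt and no reset: what is moved stays moved. The work goes in short steps, Python scripts to look and compute and a tool call to move; the robot and the scene stay as the last step left them, time stands still between calls to the robot, and variables do not carry over. Pictures are saved under pics/ and viewed, at most 10 in all, crops included, and the job is handed in when it is done.

Besides the shell and the picture viewer there is one more tool, called after "Emit:" as name(argument=value, ...), one argument or row to a line, values as JSON. move_arm: Moves the arm, as the interface text tells. Its arguments: {"type":"object","properties":{"series":{"type":"array","items":{"type":"array","items":{"type":"array","items":{"type":"number"}}}}},"required":["series"]}

```bash
mkdir -p pics; ls; cat > h.py <<'E'
import numpy as np, cv2
from bench import ctrl, camera, calibration, order, outline_of
def cloud(name, depth, cal=None):
    c=cal or calibration(name); K=np.array(c["intrinsics"]); k1=float(np.ravel(c["k1"])[0])
    v,u=np.mgrid[0:480,0:640].astype(float)
    p=cv2.undistortPoints(np.stack([u.ravel(),v.ravel()],1)[:,None],K,np.array([k1,0,0,0.]))[:,0]
    z=depth.ravel()
    P=np.c_[p*z[:,None],z]; R=cv2.Rodrigues(np.array(c["rvec"],float))[0]
    W=(P-np.ravel(c["tvec"]))@R
    W[z==0]=np.nan
    return W.reshape(480,640,3)
E
python3 - <<'E'
from h import *
o=ctrl.get_obs(); print({k:np.round(v,3).tolist() for k,v in o.items()})
ims=[]
for n in("scene","top"):
    im,d=camera(n); W=cloud(n,d); ims.append(im); np.savez(n,im=im,W=W)
    for t in("tamper","holder","leveller","pitcher","shot_glass","cup"):
        r=outline_of(t,n)
        for x in r[:2]:
            P=W[x["region"]]; P=P[~np.isnan(P[:,0])]
            print(n,t,round(x["conf"],2),np.round(x["bbox"]), np.round(np.percentile(P,[2,50,98],axis=0)*1000).tolist() if len(P) else None)
cv2.imwrite("pics/a.png",cv2.resize(np.vstack(ims),(600,900))[:, :][:450]); cv2.imwrite("pics/s.png",ims[0]);cv2.imwrite("pics/t.png",ims[1])
E
```

```text
pics
{'time_s': 0.0, 'q': [0.903, 0.182, 1.608, 0.0, 1.354, -0.206], 'dq': [-0.0, -0.0, -0.0, -0.0, 0.0, -0.0], 'joint_efforts': [0.001, -44.487, -35.134, -0.0, 0.009, -0.0], 'eef_pos': [0.256, 0.514, 0.23], 'eef_rot': [-0.0, 0.229, 0.973, -0.001], 'wrist_force': [-0.361, -0.537, -0.215], 'torque': [-0.045, 0.026, 0.03], 'grasp_force': 0.0, 'opening': 1.003}
scene tamper 0.81 [444. 200.  34.  52.] [[488.0, 233.0, 2.0], [517.0, 254.0, 23.0], [536.0, 283.0, 98.0]]
scene holder 0.9 [180. 298. 109.  78.] [[579.0, -251.0, 3.0], [630.0, -179.0, 36.0], [664.0, -106.0, 45.0]]
scene leveller 0.66 [329. 200.  33.  33.] [[450.0, 45.0, 5.0], [479.0, 69.0, 33.0], [496.0, 93.0, 37.0]]
scene pitcher 0.67 [397. 272.  67.  75.] [[598.0, 104.0, 2.0], [623.0, 145.0, 53.0], [671.0, 201.0, 96.0]]
scene shot_glass 0.73 [309. 318.  32.  50.] [[659.0, -10.0, 2.0], [674.0, 13.0, 35.0], [708.0, 35.0, 62.0]]
scene shot_glass 0.27 [178. 298. 104.  78.] [[578.0, -251.0, 3.0], [630.0, -178.0, 36.0], [664.0, -106.0, 45.0]]
scene cup 0.73 [488. 264.  62.  73.] [[579.0, 250.0, 3.0], [632.0, 290.0, 29.0], [679.0, 326.0, 61.0]]
top tamper 0.8 [195. 294.  38.  32.] [[480.0, 232.0, 11.0], [504.0, 252.0, 24.0], [530.0, 276.0, 99.0]]
top holder 0.81 [462. 220.  92.  58.] [[575.0, -250.0, 31.0], [619.0, -172.0, 36.0], [657.0, -105.0, 46.0]]
top leveller 0.73 [462. 220.  96.  60.] [[575.0, -250.0, 1.0], [619.0, -175.0, 36.0], [659.0, -106.0, 45.0]]
top leveller 0.65 [311. 314.  38.  34.] [[442.0, 46.0, 11.0], [467.0, 70.0, 34.0], [492.0, 96.0, 37.0]]
top pitcher 0.87 [256. 211.  72.  62.] [[596.0, 105.0, 1.0], [635.0, 149.0, 25.0], [666.0, 198.0, 96.0]]
top shot_glass 0.65 [346. 182.  30.  37.] [[657.0, -10.0, 0.0], [687.0, 11.0, 24.0], [704.0, 36.0, 62.0]]
top cup 0.89 [176. 222.  57.  68.] [[576.0, 251.0, 2.0], [637.0, 292.0, 16.0], [673.0, 326.0, 62.0]]
```

```bash
python3 - <<'E'
import cv2
t=cv2.imread("pics/t.png");s=cv2.imread("pics/s.png")
a=cv2.resize(t[170:270,400:530],None,fx=6,fy=6,interpolation=cv2.INTER_CUBIC)
cv2.imwrite("pics/hol.png",a[:600,:780])
E
```

```text
(no output)
```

View pics/s.png

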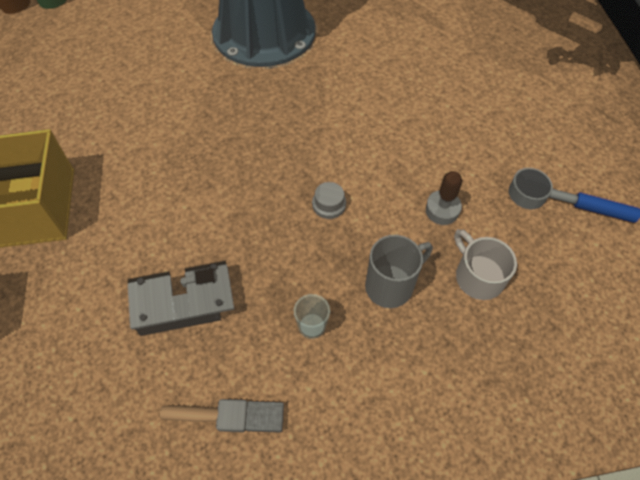

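View pics/hol.png

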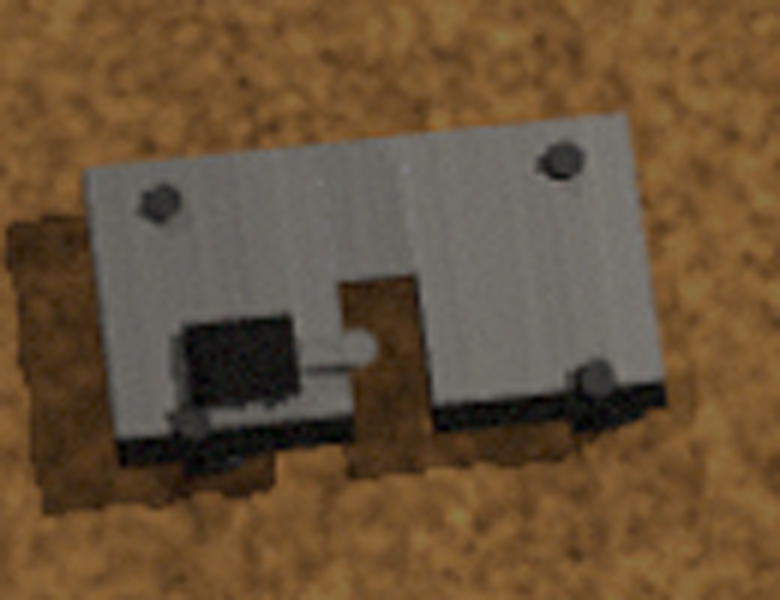

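The scene shows the tamper at about (445,195) and the holder at about (180,298). In the top crop, the slot is at columns 345–430 and opens towards the robot, with the catch on its left (+y). Next I'll rectify both views onto the plate plane.

```bash
cat >> h.py <<'E'
def rect(im,cal,x0,x1,y0,y1,z,s=0.25):  # metric view: rows = x from x1 down, cols = y from y1 down (mm)
    xs=np.arange(x1,x0,-s); ys=np.arange(y1,y0,-s); Y,X=np.meshgrid(ys,xs)
    P=np.stack([X.ravel(),Y.ravel(),np.full(X.size,z)],1)/1000.
    uv=cv2.projectPoints(P,np.array(cal["rvec"],float),np.array(cal["tvec"],float),np.array(cal["intrinsics"]),np.array([float(np.ravel(cal["k1"])[0]),0,0,0.]))[0].reshape(*X.shape,2).astype(np.float32)
    return cv2.remap(im,uv[...,0],uv[...,1],cv2.INTER_CUBIC)
E
python3 - <<'E'
from h import *
out=[]
for n in("top","scene"):
    f=np.load(n+".npz"); W=f["W"]*1000
    m=(W[...,2]>55)&(abs(W[...,0]-505)<50)&(abs(W[...,1]-254)<40)&(W[...,2]<90)
    P=W[m]
    # circle fit r=16 on handle surface points
    from scipy.optimize import least_squares
    r=least_squares(lambda c:np.hypot(P[:,0]-c[0],P[:,1]-c[1])-16,P[:,:2].mean(0),loss="soft_l1"); print(n,"handle",len(P),r.x,P[:,2].max())
    m2=(W[...,2]>86)&(abs(W[...,0]-505)<50)&(abs(W[...,1]-254)<40); print(" top pts",W[m2].mean(0) if m2.any() else 0)
    m3=(W[...,2]>16)&(W[...,2]<26)&(abs(W[...,0]-505)<45)&(abs(W[...,1]-254)<40); Q=W[m3]; print(" base",cv2.minEnclosingCircle(Q[:,:2].astype(np.float32)))
    g=(W[...,2]>32)&(W[...,2]<39)&(W[...,0]>560)&(W[...,0]<680)&(W[...,1]>-270)&(W[...,1]<-90)
    print(" plate",cv2.minAreaRect(W[g][:,:2].astype(np.float32)), W[g][:,2].mean())
    im=rect(f["im"],calibration(n),560,680,-265,-95,36,0.25)
    out.append(im)
o=np.hstack([cv2.resize(i,None,fx=.58,fy=.58) for i in out]); print(o.shape)
cv2.imwrite("pics/r.png",np.vstack([cv2.resize(out[0],(680,480))]))
cv2.imwrite("pics/rs.png",out[1])
E
```

```text
top handle 128 [504.92065522 260.99731047] 89.9862517360096
 top pts [504.64648832 258.43467013  94.86952382]
 base ((504.92889404296875, 260.0223388671875), 29.196758270263672)
 plate ((617.3456420898438, -178.27337646484375), (81.81375122070312, 151.41482543945312), 4.710771083831787) 35.95548428142639
scene handle 283 [506.73575761 260.04359403] 89.70883059674026
 top pts [511.31229881 257.67443804  94.3630494 ]
 base ((509.1832275390625, 258.8486633300781), 29.729473114013672)
 plate ((618.9214477539062, -178.85159301757812), (85.56906127929688, 152.56698608398438), 4.771599769592285) 36.055423685717514
(278, 788, 3)
```

View pics/r.png

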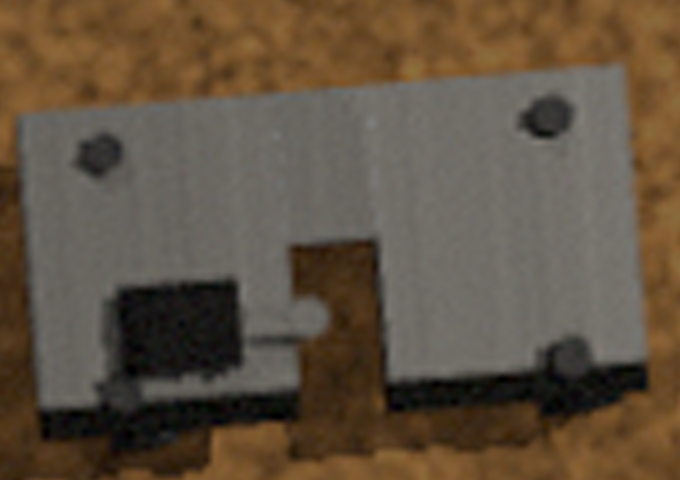

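```bash
cat >> h.py <<'E'
from scipy.spatial.transform import Rotation as Ro
def go(p,yaw=None):   # tool shift (mm) and turn to reach TCP p (mm), tool-y at yaw deg (mod 180)
    o=ctrl.get_obs(); R=Ro.from_quat(np.roll(o["eef_rot"],-1)).as_matrix()
    s=R.T@(np.array(p)-np.array(o["eef_pos"])*1000); y=np.degrees(np.arctan2(R[1,1],R[0,1]))
    t=0 if yaw is None else -np.radians((yaw-y+90)%180-90)
    print("shift",np.round(s,1),"turn",round(t,3),"yaw now",round(y,2),"toolz",R[:,2].round(3))
E
python3 - <<'E'
from h import *
go([506,260,130])
E
```

```text
shift [-337.2 -116.8  101.3] turn 0 yaw now 63.54 toolz [ 0.  0. -1.]
```

Emit:
move_arm(
  series=[
    [[1,-34,-12,10,0],[1,-68,-24,20,0],[1,-102,-36,30,0],[1,-136,-48,40,0],[1,-170,-59,51,0],[1,-204,-71,61,0],[1,-238,-83,71,0],[1,-272,-95,81,0],[1,-306,-106,91,0],[1,-337,-117,101,0]],
  ],
)

```text
time_s: 1.53
eef_pos: [0.5073, 0.2582, 0.1301]
eef_rot: [0.0, 0.229, 0.973, 0.0]
wrist_force: [0.8, -0.4, -0.6]
opening: 1.001
grasp_force: 0.0
```

```bash
python3 - <<'E'
from h import *
c=calibration("wrist"); im,d=camera("wrist"); W=cloud("wrist",d,c)*1000
P=W[(W[...,2]>16)&(W[...,2]<26)&(np.hypot(W[...,0]-506,W[...,1]-260)<42)]
print(len(P), cv2.minEnclosingCircle(P[:,:2].astype(np.float32)) if len(P) else 0)
H=W[(W[...,2]>60)&(W[...,2]<100)&(np.hypot(W[...,0]-506,W[...,1]-260)<30)]; print(len(H), H.mean(0) if len(H) else 0)
R=cv2.Rodrigues(np.array(c["rvec"]))[0]; print("cam",-R.T@np.ravel(c["tvec"]),R[2])
cv2.imwrite("pics/w1.png",im)
go([506,260,53])
E
```

```text
2493 ((505.149658203125, 260.7298278808594), 29.105621337890625)
2731 [500.25480194 262.77437773  90.9419903 ]
cam [0.43390477 0.29497677 0.27343929] [ 0.28486404 -0.14058344 -0.94820292]
shift [ 6.7  3.7 75.2] turn 0 yaw now 63.34 toolz [ 0.001 -0.003 -1.   ]
```

View pics/w1.png

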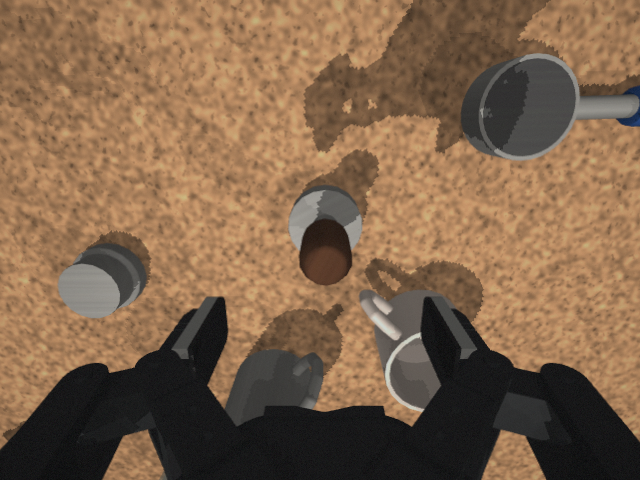

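The tamper stands at (325,225) in the wrist picture, centred between the fingers, and there's nothing in the fingers' way. I'll go down and squeeze once to centre it.

Emit:
move_arm(
  series=[
    [[1,1,0,20,0],[1,1,0,40,0],[1,1,0,60,0],[1,1,0,77,0],[1,1,0,77,0],[0.3,1,0,77,0],[0.3,1,0,77,0],[0.3,1,0,77,0],[0.3,1,0,77,0],[0.3,1,0,77,0]],
  ],
)

```text
time_s: 2.42
eef_pos: [0.5058, 0.2605, 0.0548]
eef_rot: [0.001, 0.229, 0.973, 0.0]
wrist_force: [-0.6, 1.0, 2.4]
opening: 0.355
grasp_force: 59.0
```

Emit:
move_arm(
  series=[
    [[1,0,0,0,0],[1,0,0,0,0],[1,0,0,0,0],[1,0,0,0,0.1],[1,0,0,0,0.2],[1,0,0,0,0.32],[1,0,0,0,0.44],[1,0,0,0,0.56],[1,0,0,0,0.68],[1,0,0,0,0.8]],
  ],
)

```text
time_s: 3.25
eef_pos: [0.5048, 0.2603, 0.0532]
eef_rot: [-0.0, 0.592, 0.806, -0.0]
wrist_force: [-0.0, 0.2, 0.7]
opening: 0.999
grasp_force: 0.0
```

Emit:
move_arm(
  series=[
    [[1,0,0,0,0.12],[1,0,0,0,0.24],[1,0,0,0,0.36],[1,0,0,0,0.48],[1,0,0,0,0.6],[1,0,0,0,0.7],[1,0,0,0,0.77],[1,0,0,0,0.77],[0.3,0,0,0,0.77],[0.3,0,0,0,0.77]],
  ],
)

```text
time_s: 4.08
eef_pos: [0.5048, 0.2603, 0.0533]
eef_rot: [-0.0, 0.849, 0.528, -0.0]
wrist_force: [0.1, -0.6, -0.8]
opening: 0.75
grasp_force: 0.0
```

Emit:
move_arm(
  series=[
    [[0.3,0,0,0,0],[0.3,0,0,0,0],[0.3,0,0,0,0],[0.3,0,0,0,0],[0.3,0,0,-10,0],[0.3,0,0,-30,0],[0.3,0,0,-55,0],[0.3,0,0,-85,0],[0.3,0,0,-115,0],[0.3,0,0,-120,0]],
  ],
)

```text
time_s: 4.92
eef_pos: [0.5076, 0.2613, 0.1792]
eef_rot: [0.001, 0.85, 0.527, 0.004]
wrist_force: [2.0, 0.6, -2.0]
opening: 0.361
grasp_force: 60.0
```

```bash
python3 - <<'E'
from h import *
o=ctrl.get_obs(); print(o["eef_pos"],o["opening"],o["grasp_force"],o["wrist_force"],o["q"])
go([520,-170,175],4.7)
E
```

```text
[0.50757296 0.26125355 0.17922969] 0.36114471957603955 59.98577630147338 [ 1.97588093  0.58235304 -2.03893318] [2.67431674e-01 2.17297939e-01 1.67387269e+00 1.25501022e-04
 1.24195464e+00 7.28059133e-01]
shift [-380.8  202.8    3.3] turn -0.543 yaw now -26.4 toolz [ 0.008  0.002 -1.   ]
```

Emit:
move_arm(
  series=[
    [[0.3,-20,11,0,0],[0.3,-50,27,0,0],[0.3,-84,45,0,0],[0.3,-118,64,0,0],[0.3,-152,82,0,0],[0.3,-186,100,0,0],[0.3,-220,119,0,0],[0.3,-254,137,0,0],[0.3,-288,155,0,0],[0.3,-320,172,0,0]],
  ],
)

```text
time_s: 5.75
eef_pos: [0.5155, -0.1045, 0.1723]
eef_rot: [-0.001, 0.85, 0.527, -0.0]
wrist_force: [1.8, 0.5, -3.6]
opening: 0.356
grasp_force: 59.9
```

Emit:
move_arm(
  series=[
    [[0.3,-30,16,0,-0.1],[0.3,-55,30,0,-0.2],[0.3,-68,37,0,-0.3],[0.3,-73,40,0,-0.4],[0.3,-73,40,0,-0.5],[0.3,-73,40,0,-0.543],[0.3,-73,40,0,-0.543],[0.3,-73,40,0,-0.543],[0.3,-73,40,0,-0.543],[0.3,-73,40,0,-0.543]],
  ],
)

```text
time_s: 6.58
eef_pos: [0.5197, -0.1856, 0.173]
eef_rot: [-0.0, 0.678, 0.735, -0.0]
wrist_force: [-0.3, -0.6, -3.9]
opening: 0.356
grasp_force: 60.0
```

```bash
python3 - <<'E'
from h import *
o=ctrl.get_obs(); print(o["time_s"],o["eef_pos"],o["opening"],o["wrist_force"])
c=calibration("wrist"); im,d=camera("wrist"); W=cloud("wrist",d,c)*1000
go([520,-186,53],4.7)
cv2.imwrite("pics/w2.png",im); np.savez("w2",im=im,W=W)
r=rect(im,c,560,680,-265,-95,36,0.25); cv2.imwrite("pics/w2r.png",r)
cv2.imwrite("pics/w2b.png",np.hstack([cv2.resize(im,(400,300)),cv2.resize(r,(400,300))]))
for z0,z1 in((15,26),):
    P=W[(W[...,2]>110)&(W[...,2]<200)&(np.hypot(W[...,0]-520,W[...,1]+186)<45)]; print(len(P),P.mean(0),P.min(0),P.max(0))
E
```

```text
6.5833 [ 0.51974394 -0.1856306   0.17298423] 0.3556656301804585 [-0.30492138 -0.58441246 -3.94328107]
shift [ -0.4   0.2 120.1] turn -0.001 yaw now 4.67 toolz [-0.  0. -1.]
8913 [ 518.60786725 -172.9016214   160.18243573] [ 489.77853434 -201.21639142  120.34318303] [ 548.30788392 -155.49062275  199.99708783]
```

View pics/w2b.png

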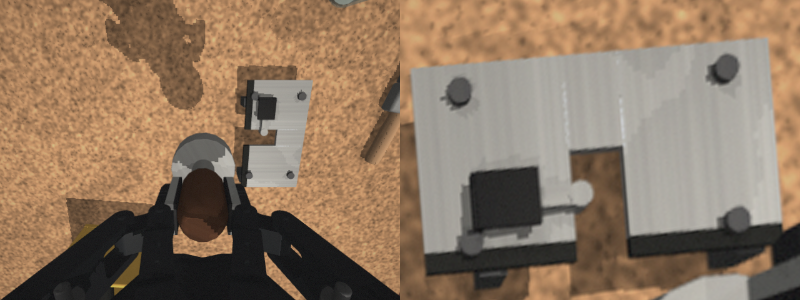

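The wrist picture shows the held tamper's flange at about (205,160) and the slot at about (262,138), in the half-size view. I'll measure the slot edges and the flange's offset exactly.

```bash
cat >> h.py <<'E'
from scipy.optimize import least_squares
def hrect(im,cal,org,th,x,y,z,s=0.2): # rows: holder x from x[1] down; cols: holder y from y[1] down
    xs=np.arange(x[1],x[0],-s); ys=np.arange(y[1],y[0],-s); Y,X=np.meshgrid(ys,xs); c,n=np.cos(th),np.sin(th)
    P=np.stack([org[0]+c*X.ravel()-n*Y.ravel(),org[1]+n*X.ravel()+c*Y.ravel(),np.full(X.size,z)],1)/1000.
    uv=cv2.projectPoints(P,np.array(cal["rvec"],float),np.array(cal["tvec"],float),np.array(cal["intrinsics"]),np.array([float(np.ravel(cal["k1"])[0]),0,0,0.]))[0].reshape(*X.shape,2).astype(np.float32)
    return cv2.remap(im,uv[...,0],uv[...,1],cv2.INTER_LINEAR),xs,ys
E
python3 - <<'E'
from h import *
f=np.load("w2.npz"); im=f["im"]; W=f["W"]; c=calibration("wrist"); org=(609.5,-179.2); th=np.radians(4.7)
def sat(r): # plate grey vs counter brown: red minus blue
    r=r.astype(float); return r[...,2]-r[...,0]
def report(n,im,c):
    for x in((-30,-18),(-2,8)):
        r,xs,ys=hrect(im,c,org,th,x,(-22,22),36); p=cv2.GaussianBlur(sat(r).mean(0)[None],(0,0),4)[0]; g=np.gradient(p)
        print(n,"slot edges at x",x,"y=",round(ys[g.argmax()],1),round(ys[g.argmin()],1),"rng",p.min().round(),p.max().round())
    r,xs,ys=hrect(im,c,org,th,(-5,25),(-6,4),36); p=cv2.GaussianBlur(sat(r).mean(1)[:,None],(0,0),4)[:,0]; g=np.gradient(p); print(n," end x",round(xs[g.argmax()],1))
    for y in((20,60),(-60,-20)):
        r,xs,ys=hrect(im,c,org,th,(-50,-20),y,36); p=cv2.GaussianBlur(r.astype(float).mean((1,2))[:,None],(0,0),4)[:,0]; g=np.gradient(p); print(n," front grey->black x",y,round(xs[g.argmin()],1))
    o=[]
    for x in (40,):
        for y in((30,65),(-65,-30)):
            r,xs,ys=hrect(im,c,org,th,(30,60),y,36); p=cv2.GaussianBlur(sat(r).mean(1)[:,None],(0,0),4)[:,0]; g=np.gradient(p); o.append(round(xs[g.argmin()],1))
    print(n," back edge x at y=47,-47:",o)
report("wrist",im,c)
for n in("top","scene"): report(n,np.load(n+".npz")["im"],calibration(n))
# flange
F=W[(abs(W[...,2]-142)<3)&(np.hypot(W[...,0]-520,W[...,1]+186)<40)]; print(len(F),F[:,2].mean(),cv2.minEnclosingCircle(F[:,:2].astype(np.float32)))
h=cv2.convexHull(F[:,:2].astype(np.float32))[:,0]; t=np.array([519.7,-185.6])
h=h[np.hypot(*(h-t).T)>26]; r=least_squares(lambda q:np.hypot(h[:,0]-q[0],h[:,1]-q[1])-29,t,loss="soft_l1"); print("flange axis",r.x,"rel tcp",r.x-t,len(h))
E
```

```text
wrist slot edges at x (-30, -18) y= 11.4 -10.0 rng 6.0 48.0
wrist slot edges at x (-2, 8) y= 11.2 -9.6 rng 8.0 50.0
wrist  end x 9.4
wrist  front grey->black x (20, 60) -24.8
wrist  front grey->black x (-60, -20) -24.6
wrist  back edge x at y=47,-47: [np.float64(49.8), np.float64(49.8)]
top slot edges at x (-30, -18) y= 11.4 -9.4 rng 5.0 44.0
top slot edges at x (-2, 8) y= 11.2 -9.2 rng 8.0 43.0
top  end x 9.2
top  front grey->black x (20, 60) -26.0
top  front grey->black x (-60, -20) -26.2
top  back edge x at y=47,-47: [np.float64(48.4), np.float64(48.8)]
scene slot edges at x (-30, -18) y= 11.8 -10.6 rng 11.0 68.0
scene slot edges at x (-2, 8) y= 10.6 -9.8 rng 9.0 38.0
scene  end x 11.2
scene  front grey->black x (20, 60) -25.4
scene  front grey->black x (-60, -20) -24.6
scene  back edge x at y=47,-47: [np.float64(53.2), np.float64(54.6)]
4416 142.4539990592183 ((519.6019287109375, -184.42327880859375), 28.86126708984375)
flange axis [ 519.73655842 -184.87036833] rel tcp [0.03655842 0.72963167] 30
```

Emit:
move_arm(
  series=[
    [[0.3,-1.7,0,20,0],[0.3,-1.7,0,45,0],[0.3,-1.7,0,70,0],[0.3,-1.7,0,92,0],[0.3,-1.7,0,106,0],[0.3,-1.7,0,113,0],[0.3,-1.7,0,116,0],[0.3,-1.7,0,118,0],[0.3,-1.7,0,118,0],[0.3,-1.7,0,118,0]],
  ],
)

```text
time_s: 7.47
eef_pos: [0.5209, -0.1881, 0.0564]
eef_rot: [0.001, 0.678, 0.735, 0.0]
wrist_force: [-0.1, 0.3, -3.4]
opening: 0.358
grasp_force: 60.0
```

```bash
cat >> h.py <<'E'
def hol():
    o=ctrl.get_obs(); d=np.array(o["eef_pos"])*1000-[609.5,-179.2,0]; t=np.radians(4.7); f=o["wrist_force"]
    w=lambda v:np.round([v[0]*np.cos(t)+v[1]*np.sin(t),-v[0]*np.sin(t)+v[1]*np.cos(t),v[2]],2)
    print("t",round(o["time_s"],2),"TCP holder",w(d),"F holder",w(f),"open",round(o["opening"],3),"tq",np.round(o["torque"],2))
E
python3 - <<'E'
from h import *
hol(); c=calibration("wrist"); im,d=camera("wrist"); W=cloud("wrist",d,c)*1000; cv2.imwrite("pics/w3.png",im)
o=ctrl.get_obs(); t=np.array(o["eef_pos"])[:2]*1000
F=W[(abs(W[...,2]-24.5)<4)&(np.hypot(W[...,0]-t[0],W[...,1]-t[1])<40)]
h=cv2.convexHull(F[:,:2].astype(np.float32))[:,0]; h=h[np.hypot(*(h-t).T)>26]; r=least_squares(lambda q:np.hypot(h[:,0]-q[0],h[:,1]-q[1])-29,t,loss="soft_l1"); print("flange rel",r.x-t,len(h),F[:,2].mean())
for x in((-30,-20),(-2,8)):
    r,xs,ys=hrect(im,c,(609.5,-179.2),np.radians(4.7),x,(-22,22),36); r=r.astype(float);p=cv2.GaussianBlur((r[...,2]-r[...,0]).mean(0)[None],(0,0),4)[0]; g=np.gradient(p)
    print(x,round(ys[g.argmax()],1),round(ys[g.argmin()],1))
E
```

```text
t 7.47 TCP holder [-89.06  -1.59  56.4 ] F holder [-0.12  0.33 -3.44] open 0.358 tq [ 0.01 -0.    0.04]
flange rel [0.07853861 0.67219354] 40 25.798000247906263
(-30, -20) 11.2 -8.6
(-2, 8) 11.0 -8.6
```

View pics/w3.png

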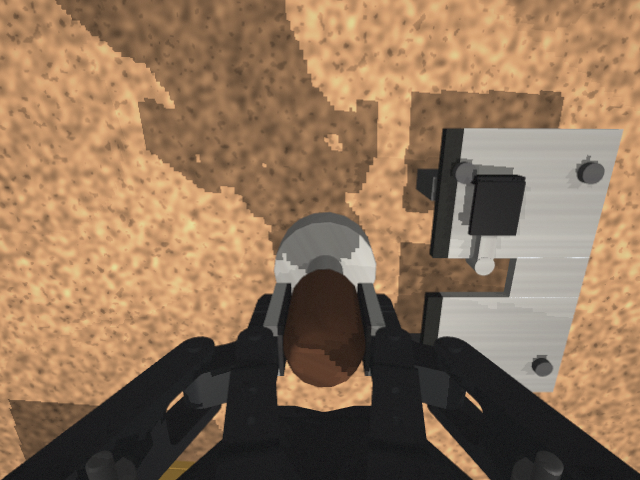

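Emit:
move_arm(
  series=[
    [[0.3,0,4,0,0],[0.3,0,10,0,0],[0.3,0,16,0,0],[0.3,0,22,0,0],[0.3,0,28,0,0],[0.3,0,34,0,0],[0.3,0,38,0,0],[0.3,0,41,0,0],[0.3,0,41,0,0],[0.3,0,41,0,0]],
  ],
)

```text
time_s: 8.35
eef_pos: [0.5609, -0.1842, 0.0551]
eef_rot: [-0.0, 0.677, 0.736, -0.0]
wrist_force: [-0.1, -0.2, -3.5]
opening: 0.358
grasp_force: 59.9
```

```bash
python3 - <<'E'
from h import *
hol()
E
```

```text
t 8.35 TCP holder [-48.89  -0.96  55.11] F holder [-0.07 -0.23 -3.5 ] open 0.358 tq [-0.05 -0.02 -0.  ]
```

Emit:
move_arm(
  series=[
    [[0.3,0,1,0,0],[0.3,0,2,0,0],[0.3,0,3,0,0],[0.3,0,4,0,0],[0.3,0,5,0,0],[0.3,0,5.5,0,0],[0.3,0,6,0,0],[0.3,0,6.5,0,0],[0.3,0,7,0,0],[0.3,0,7,0,0]],
  ],
)

```text
time_s: 9.18
eef_pos: [0.568, -0.1837, 0.0553]
eef_rot: [0.0, 0.678, 0.736, 0.0]
wrist_force: [0.1, 0.2, -3.2]
opening: 0.359
grasp_force: 59.9
```

Emit:
move_arm(
  series=[
    [[0.3,0,0.4,0,0],[0.3,0,0.8,0,0],[0.3,0,1.2,0,0],[0.3,0,1.6,0,0],[0.3,0,2,0,0],[0.3,0,2.4,0,0],[0.3,0,2.8,0,0],[0.3,0,3,0,0],[0.3,0,3,0,0],[0.3,0,3,0,0]],
  ],
)

```text
time_s: 10.02
eef_pos: [0.5709, -0.1835, 0.0553]
eef_rot: [-0.0, 0.678, 0.736, -0.0]
wrist_force: [0.2, 0.2, -3.7]
opening: 0.356
grasp_force: 59.9
```

Emit:
move_arm(
  series=[
    [[0.3,0,0.4,0,0],[0.3,0,0.8,0,0],[0.3,0,1.2,0,0],[0.3,0,1.6,0,0],[0.3,0,2,0,0],[0.3,0,2.4,0,0],[0.3,0,2.8,0,0],[0.3,0,3,0,0],[0.3,0,3,0,0],[0.3,0,3,0,0]],
  ],
)

```text
time_s: 10.85
eef_pos: [0.5739, -0.1832, 0.0553]
eef_rot: [0.0, 0.678, 0.735, 0.0]
wrist_force: [-0.6, 0.3, -3.5]
opening: 0.359
grasp_force: 59.9
```

```bash
python3 - <<'E'
from h import *
hol()
E
```

```text
t 10.85 TCP holder [-35.82  -1.11  55.3 ] F holder [-0.62  0.33 -3.48] open 0.359 tq [-0.   -0.01  0.04]
```

Emit:
move_arm(
  series=[
    [[0.3,0,0.4,0,0],[0.3,0,0.8,0,0],[0.3,0,1.2,0,0],[0.3,0,1.6,0,0],[0.3,0,2,0,0],[0.3,0,2.4,0,0],[0.3,0,2.8,0,0],[0.3,0,3,0,0],[0.3,0,3,0,0],[0.3,0,3,0,0]],
  ],
)

```text
time_s: 11.68
eef_pos: [0.5769, -0.183, 0.0553]
eef_rot: [0.0, 0.678, 0.736, 0.0]
wrist_force: [0.2, 0.4, -2.7]
opening: 0.356
grasp_force: 59.9
```

Emit:
move_arm(
  series=[
    [[0.3,0,0.4,0,0],[0.3,0,0.8,0,0],[0.3,0,1.2,0,0],[0.3,0,1.6,0,0],[0.3,0,2,0,0],[0.3,0,2.4,0,0],[0.3,0,2.8,0,0],[0.3,0,3,0,0],[0.3,0,3,0,0],[0.3,0,3,0,0]],
  ],
)

```text
time_s: 12.52
eef_pos: [0.5798, -0.1827, 0.0553]
eef_rot: [-0.0, 0.678, 0.736, -0.0]
wrist_force: [-0.4, 1.0, -4.4]
opening: 0.358
grasp_force: 59.9
```

```bash
python3 - <<'E'
from h import *
hol()
E
```

```text
t 12.52 TCP holder [-29.85  -1.05  55.27] F holder [-0.36  1.04 -4.38] open 0.358 tq [-0.04 -0.02  0.03]
```

Emit:
move_arm(
  series=[
    [[0.3,0,0.6,0,0],[0.3,0,1.2,0,0],[0.3,0,1.8,0,0],[0.3,0,2.4,0,0],[0.3,0,3,0,0],[0.3,0,3.5,0,0],[0.3,0,4,0,0],[0.3,0,4.5,0,0],[0.3,0,5,0,0],[0.3,0,5,0,0]],
  ],
)

```text
time_s: 13.35
eef_pos: [0.585, -0.1823, 0.0553]
eef_rot: [0.0, 0.678, 0.736, 0.0]
wrist_force: [0.7, 0.2, -2.9]
opening: 0.358
grasp_force: 59.9
```

Emit:
move_arm(
  series=[
    [[0.3,0,0.5,0,0],[0.3,0,1,0,0],[0.3,0,1.5,0,0],[0.3,0,2,0,0],[0.3,0,2.5,0,0],[0.3,0,3,0,0],[0.3,0,3.5,0,0],[0.3,0,4,0,0],[0.3,0,4,0,0],[0.3,0,4,0,0]],
  ],
)

```text
time_s: 14.18
eef_pos: [0.5888, -0.1819, 0.0553]
eef_rot: [-0.0, 0.678, 0.736, 0.0]
wrist_force: [-0.5, -1.0, -2.7]
opening: 0.356
grasp_force: 59.9
```

```bash
python3 - <<'E'
from h import *
hol()
E
```

```text
t 14.18 TCP holder [-20.81  -1.05  55.28] F holder [-0.55 -0.96 -2.69] open 0.356 tq [ 0.08 -0.03 -0.01]
```

Inside the slot with no contact force. The catch should come at about -19.

Emit:
move_arm(
  series=[
    [[0.3,0,0.5,0,0],[0.3,0,1,0,0],[0.3,0,1.5,0,0],[0.3,0,2,0,0],[0.3,0,2.5,0,0],[0.3,0,3,0,0],[0.3,0,3.5,0,0],[0.3,0,4,0,0],[0.3,0,4,0,0],[0.3,0,4,0,0]],
  ],
)

```text
time_s: 15.02
eef_pos: [0.5928, -0.1819, 0.0552]
eef_rot: [0.0, 0.678, 0.735, -0.0]
wrist_force: [-2.1, -2.6, -3.0]
opening: 0.356
grasp_force: 60.0
```

```bash
python3 - <<'E'
from h import *
hol()
E
```

```text
t 15.02 TCP holder [-16.88  -1.28  55.23] F holder [-2.31 -2.38 -2.97] open 0.356 tq [-0.58  0.43 -0.05]
```

Emit:
move_arm(
  series=[
    [[0.3,0,0.5,0,0],[0.3,0,1,0,0],[0.3,0,1.5,0,0],[0.3,0,2,0,0],[0.3,0,2.5,0,0],[0.3,0,3,0,0],[0.3,0,3.5,0,0],[0.3,0,4,0,0],[0.3,0,4,0,0],[0.3,0,4,0,0]],
  ],
)

```text
time_s: 15.85
eef_pos: [0.5971, -0.1814, 0.0554]
eef_rot: [0.0, 0.678, 0.735, 0.0]
wrist_force: [-0.8, -3.8, -2.9]
opening: 0.356
grasp_force: 59.9
```

```bash
python3 - <<'E'
from h import *
hol()
E
```

```text
t 15.85 TCP holder [-12.52  -1.18  55.42] F holder [-1.14 -3.76 -2.91] open 0.356 tq [-0.63  0.08 -0.03]
```

Emit:
move_arm(
  series=[
    [[0.3,0,0.6,0,0],[0.3,0,1.2,0,0],[0.3,0,1.8,0,0],[0.3,0,2.4,0,0],[0.3,0,3,0,0],[0.3,0,3.6,0,0],[0.3,0,4.2,0,0],[0.3,0,5,0,0],[0.3,0,5,0,0],[0.3,0,5,0,0]],
  ],
)

```text
time_s: 16.68
eef_pos: [0.6022, -0.181, 0.0554]
eef_rot: [0.0, 0.678, 0.736, 0.0]
wrist_force: [1.1, -3.2, -3.2]
opening: 0.354
grasp_force: 59.9
```

Emit:
move_arm(
  series=[
    [[0.3,0,0.5,0,0],[0.3,0,1,0,0],[0.3,0,1.5,0,0],[0.3,0,2,0,0],[0.3,0,2.5,0,0],[0.3,0,3,0,0],[0.3,0,3.5,0,0],[0.3,0,4,0,0],[0.3,0,4,0,0],[0.3,0,4,0,0]],
  ],
)

```text
time_s: 17.52
eef_pos: [0.606, -0.1806, 0.0553]
eef_rot: [0.0, 0.678, 0.735, 0.0]
wrist_force: [0.8, -2.8, -3.7]
opening: 0.357
grasp_force: 60.0
```

```bash
python3 - <<'E'
from h import *
hol()
E
```

```text
t 17.52 TCP holder [-3.6  -1.08 55.34] F holder [ 0.52 -2.84 -3.69] open 0.357 tq [-0.64 -0.29 -0.01]
```

Emit:
move_arm(
  series=[
    [[0.3,0,0.3,0,0],[0.3,0,0.6,0,0],[0.3,0,0.9,0,0],[0.3,0,1.2,0,0],[0.3,0,1.5,0,0],[0.3,0,1.8,0,0],[0.3,0,2.1,0,0],[0.3,0,2.4,0,0],[0.3,0,2.4,0,0],[0.3,0,2.4,0,0]],
  ],
)

```text
time_s: 18.35
eef_pos: [0.6083, -0.1804, 0.0553]
eef_rot: [0.0, 0.678, 0.735, 0.0]
wrist_force: [2.1, -2.8, -3.3]
opening: 0.356
grasp_force: 60.0
```

Emit:
move_arm(
  series=[
    [[0.3,0,0.2,0,0],[0.3,0,0.4,0,0],[0.3,0,0.6,0,0],[0.3,0,0.8,0,0],[0.3,0,1,0,0],[0.3,0,1,0,0],[0.3,0,1,0,0],[0.3,0,1,0,0],[0.3,0,1,0,0],[0.3,0,1,0,0]],
  ],
)

```text
time_s: 19.18
eef_pos: [0.6092, -0.1803, 0.0553]
eef_rot: [0.0, 0.678, 0.735, 0.0]
wrist_force: [2.0, -3.0, -4.4]
opening: 0.358
grasp_force: 60.0
```

```bash
python3 - <<'E'
from h import *
hol()
E
```

```text
t 19.18 TCP holder [-0.38 -1.09 55.31] F holder [ 1.74 -3.19 -4.44] open 0.358 tq [-0.5 -0.4  0. ]
```

Emit:
move_arm(
  series=[
    [[0.3,0,0.1,0,0],[0.3,0,0.2,0,0],[0.3,0,0.3,0,0],[0.3,0,0.4,0,0],[0.3,0,0.5,0,0],[0.3,0,0.6,0,0],[0.3,0,0.7,0,0],[0.3,0,0.8,0,0],[0.3,0,0.8,0,0],[0.3,0,0.8,0,0]],
  ],
)

```text
time_s: 20.02
eef_pos: [0.61, -0.1802, 0.0553]
eef_rot: [0.0, 0.678, 0.735, 0.0]
wrist_force: [1.4, -2.2, -4.2]
opening: 0.36
grasp_force: 60.0
```

```bash
python3 - <<'E'
from h import *
hol()
E
```

```text
t 20.02 TCP holder [ 0.39 -1.07 55.3 ] F holder [ 1.23 -2.26 -4.24] open 0.36 tq [-0.48 -0.34 -0.01]
```

Emit:
move_arm(
  series=[
    [[0.3,0,0.1,0,0],[0.3,0,0.2,0,0],[0.3,0,0.3,0,0],[0.3,0,0.4,0,0],[0.3,0,0.5,0,0],[0.3,0,0.6,0,0],[0.3,0,0.7,0,0],[0.3,0,0.8,0,0],[0.3,0,0.8,0,0],[0.3,0,0.8,0,0]],
  ],
)

```text
time_s: 20.85
eef_pos: [0.6105, -0.1802, 0.0552]
eef_rot: [-0.0, 0.678, 0.736, -0.0]
wrist_force: [-0.7, -2.0, -3.1]
opening: 0.362
grasp_force: 60.0
```

```bash
python3 - <<'E'
from h import *
hol()
E
```

```text
t 20.85 TCP holder [ 0.96 -1.05 55.23] F holder [-0.86 -1.96 -3.05] open 0.362 tq [-0.57 -0.02  0.  ]
```

Emit:
move_arm(
  series=[
    [[0.3,0,0.1,0,0],[0.3,0,0.2,0,0],[0.3,0,0.3,0,0],[0.3,0,0.4,0,0],[0.3,0,0.4,0,0],[0.3,0,0.4,0,0],[0.3,0,0.4,0,0],[0.3,0,0.4,0,0],[0.3,0,0.4,0,0],[0.3,0,0.4,0,0]],
  ],
)

```text
time_s: 21.68
eef_pos: [0.6108, -0.1801, 0.0551]
eef_rot: [-0.0, 0.678, 0.736, -0.0]
wrist_force: [-4.3, -3.1, -1.6]
opening: 0.358
grasp_force: 60.1
```

```bash
python3 - <<'E'
from h import *
hol()
E
```

```text
t 21.68 TCP holder [ 1.17 -1.   55.1 ] F holder [-4.51 -2.78 -1.62] open 0.358 tq [-0.61  0.73 -0.04]
```

The neck is against the closed end: the axial force flipped to -4.5 N. I'll ease off 0.3 mm and lower the tamper onto the counter.

Emit:
move_arm(
  series=[
    [[0.3,0,-0.3,0,0],[0.3,0,-0.3,0.3,0],[0.3,0,-0.3,0.6,0],[0.3,0,-0.3,0.9,0],[0.3,0,-0.3,1.2,0],[0.3,0,-0.3,1.5,0],[0.3,0,-0.3,1.7,0],[0.3,0,-0.3,1.7,0],[0.3,0,-0.3,1.7,0],[0.3,0,-0.3,1.7,0]],
  ],
)

```text
time_s: 22.52
eef_pos: [0.6108, -0.1801, 0.0535]
eef_rot: [-0.0, 0.678, 0.735, -0.0]
wrist_force: [-3.6, -3.3, -1.8]
opening: 0.361
grasp_force: 60.1
```

```bash
python3 - <<'E'
from h import *
hol()
E
```

```text
t 22.52 TCP holder [ 1.19 -1.03 53.51] F holder [-3.9  -3.   -1.76] open 0.361 tq [-0.57  0.77 -0.02]
```

Emit:
move_arm(
  series=[
    [[0.3,0,0,0.1,0],[0.3,0,0,0.2,0],[0.3,0,0,0.3,0],[0.3,0,0,0.4,0],[0.3,0,0,0.5,0],[0.3,0,0,0.6,0],[0.3,0,0,0.7,0],[0.3,0,0,0.7,0],[0.3,0,0,0.7,0],[0.3,0,0,0.7,0]],
  ],
)

```text
time_s: 23.35
eef_pos: [0.6108, -0.1802, 0.0534]
eef_rot: [-0.0, 0.677, 0.736, -0.0]
wrist_force: [-5.3, -2.7, 2.2]
opening: 0.358
grasp_force: 60.4
```

```bash
python3 - <<'E'
from h import *
hol()
E
```

```text
t 23.35 TCP holder [ 1.24 -1.11 53.4 ] F holder [-5.55 -2.29  2.23] open 0.358 tq [-0.44  1.1   0.04]
```

It's standing on the counter and home, so I'll release and rise straight up.

Emit:
move_arm(
  series=[
    [[0.45,0,0,0,0],[0.5,0,0,0,0],[0.6,0,0,0,0],[0.8,0,0,0,0],[1,0,0,0,0],[1,0,0,0,0],[1,0,0,0,0],[1,0,0,-10,0],[1,0,0,-30,0],[1,0,0,-55,0]],
  ],
)

```text
time_s: 24.18
eef_pos: [0.6095, -0.1795, 0.1071]
eef_rot: [-0.002, 0.678, 0.735, -0.0]
wrist_force: [0.4, 0.4, 0.1]
opening: 1.004
grasp_force: 0.0
```

Emit:
move_arm(
  series=[
    [[1,0,0,-30,0],[1,0,0,-50,0],[1,0,0,-60,0],[1,0,0,-60,0],[1,0,0,-60,0],[1,0,0,-60,0],[1,0,0,-60,0],[1,0,0,-60,0],[1,0,0,-60,0],[1,0,0,-60,0]],
  ],
)

```text
time_s: 25.02
eef_pos: [0.6105, -0.1801, 0.1671]
eef_rot: [-0.001, 0.678, 0.735, -0.0]
wrist_force: [0.3, 0.1, 0.1]
opening: 0.998
grasp_force: 0.0
```

```bash
python3 - <<'E'
from h import *
hol(); c=calibration("wrist"); im,d=camera("wrist"); W=cloud("wrist",d,c)*1000
P=W[(W[...,2]>55)&(W[...,2]<88)&(np.hypot(W[...,0]-610,W[...,1]+180)<35)]
r=least_squares(lambda q:np.hypot(P[:,0]-q[0],P[:,1]-q[1])-16,[610,-180],loss="soft_l1").x; print("handle axis",r)
T=W[(W[...,2]>88)&(W[...,2]<105)&(np.hypot(W[...,0]-610,W[...,1]+180)<35)]; print("top z",np.percentile(T[:,2],[50,98]))
d=r-[609.5,-179.2]; t=np.radians(4.7); print("holder xy",d[0]*np.cos(t)+d[1]*np.sin(t),-d[0]*np.sin(t)+d[1]*np.cos(t))
s,_=camera("top")
cv2.imwrite("pics/f.png",np.hstack([cv2.resize(im,(400,300)),cv2.resize(s[150:330,380:620],(400,300))]))
E
```

```text
t 25.02 TCP holder [  0.96  -0.95 167.08] F holder [0.27 0.1  0.12] open 0.998 tq [ 0.05 -0.07 -0.02]
handle axis [ 610.57552317 -180.79028017]
top z [97.09808787 98.83827873]
holder xy 0.9416014135190812 -1.673059442267466
```

View pics/f.png

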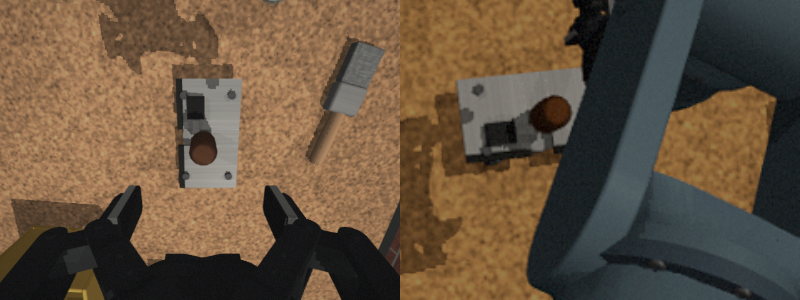

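The tamper stands upright in the slot at (203,150), at the same x as the end contact and resting against the -y wall under the sprung catch. Nothing else has moved and the gripper is clear.

```bash
python3 -c "
from bench import order
print(order.hand_in())"
```

```text
the job is handed in; nothing more can be done
None
```

The tamper is past the catch and fully home against the slot's closed end, standing upright on the counter and released. It took about 25 s, with readings under 7 N at the wrist, and the job is handed in (no verdict was shown).

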